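Clip a glazed tile on the tile reader, take the reading, swing the clip clear

TASK

Take a reading of the white tile lying on the low reader: push it gently along the side rail until it is flush against the end stop, then lift the spring clip by its ball knob, swing it over the tile's edge and let it down gently until its foot bears on the tile, and only then let go. With the tile clipped, press the start button on the separate trigger box fully down, then lift the clip's foot off again, swing it well clear of the tile onto the bare deck and let go, leaving the tile flush against its stop. Do not force the tile or the clip, and do not disturb the jar, bottle, beaker and spare tiles standing around.

Things in the scene. Friction and masses are not known exactly. Their poses are not given: they have to be found in the camera images.
- reader: Fixed low white instrument, 250 (x) x 270 (y) mm, dark grey deck at z = 45 mm of its own frame. Screw feet raise it 0 to 12 mm above the bench, differently each time. Origin at the centre of its underside; x points from the robot's side to the end stop, y to the side rail, z up. The steel rail (10 mm high) runs along x, inner face at y = +67 mm; the deck is free on the -y side.
- stop_face (a point): Middle of the face of the end stop that the tile must touch, at (60, 30, 49) mm in the reader's frame, 4 mm above the deck; axes as the reader's. The stop is a steel bar 10 mm high, 75 mm long in y.
- pivot (a point): On the axis of the clip's pivot screw at deck height, at (-75, -35, 45) mm in the reader's frame; axes as the reader's.
- tile: Loose white ceramic tile, 100 (x) x 70 (y) x 8 mm, about 135 g, flat on the deck by the rail, up to 0.04 rad askew. Origin at its centre, half-way up; x along its length. Its far edge starts 14 to 34 mm short of the stop; flush, its centre is 50 mm from the stop's face. Pushed amid its near edge it squares itself on the stop; its edge on the clip's side is then near reader y = -6 mm.
- clip (a joint): Swing of the clip about its vertical pivot screw, rad; 0 with the arm along the reader's +x, positive towards the tile. Stops at -1.2 and 0.62; light friction (0.5 N at the knob) holds it where left. With the tile home the foot's centre crosses its edge at about 0.28; at 0.45 it is 17 mm inside. Starts between -0.85 and -0.3.
- leaf: Flat steel spring arm of the clip, 15 mm wide, top 18 mm above the deck. Origin on the pivot axis, 16.5 mm above the deck; x along the arm. It flexes up about its origin (knob rises up to 17 mm, tipping back up to 0.17 rad, 4 mm nearer the pivot): 4 N at the knob to start, 5 N at 7 mm, 6 N at 12 mm; let go, it snaps down. Swung unlifted, the foot butts on the tile's edge or drags it.
- foot (a point): Point on the axis of the clip's foot, straight below the knob, 105 mm from the pivot axis, fixed to the arm: 1 mm above the deck with the clip down. The foot is a 10 mm round steel screw stub under the arm's free end; it is screwed up so that its underside lies 0 to 5 mm above this point, differently each time and not reported: how far down it meets the tile must be felt.
- knob (a point): Centre of the pale grey ball knob, 20 mm in diameter, on a thin stem on the arm's free end, 105 mm from the pivot axis, straight above the foot; 43.5 mm above the deck with the clip down. Grip it from above to lift and swing the clip; it can tip between the fingers.
- start (a joint): Travel of the start button, m: 0 up, 0.006 fully down; it springs back. Fully down takes 5 N.
- start_top (a point): Centre of the top of the start button, a round steel cap 34 mm in diameter in a grey collar in the middle of a low white trigger box (70 x 110 x 28 mm) fixed to the bench, left or right of the reader; press straight down.
- jar: Bystander: white plastic jar, 56 mm in diameter, 75 mm tall, standing on the other side of the reader from the trigger box. Origin at the centre of its underside.
- reagent: Bystander: amber bottle, 60 mm in diameter, 130 mm tall, beyond the reader. Origin at the centre of its underside.
- beaker: Bystander: glass beaker, 64 mm in diameter, 80 mm tall, beyond the reader. Origin at the centre of its underside.
- spare_tiles: Bystander: stack of three spare tiles, 100 x 70 x 24 mm, beyond the reader. Origin at the centre of its underside.
Not all that is in view belongs to the job. Of the things shaped like the tile, the white one is meant.

How it is judged:
By the outcome, as a careful person would: the job done as asked, in the order asked, and still so for the second after the job is handed in, with the robot touching nothing.
It also fails if it takes over 70 s, if anything falls off the work surface, if the arm or the gripper's body presses on something with over 40 N, if the wrist force passes 120 N, or if a joint passes its speed limit or range.

ROBOT

A 7-joint arm with a two-finger parallel gripper is mounted at the origin on the work surface. World frame = base frame: x ahead of the robot, y to its left, z up, the work surface at z = 0. Lengths are in m, angles in rad, forces in N, time in s.
With the tool pointing down it reaches from about 0.425 to 0.925 m from the base axis. Payload 6.8 kg.
Tool frame: the origin (TCP) lies midway between the tips of the shut fingers; the grasp point (between the pads) lies 19 mm behind it; z points along the fingers, y is the line along which they close (so a half turn about z gives the same grasp; the last joint's range is limited). The gripper opens to 85 mm and grips with 20 to 120 N. Pads are 22 mm wide; open, the fingers measure 114 mm over their backs; the gripper's body (76 mm by 85 mm) begins 54 mm behind the grasp point. The pads swing forward as they close: fully open they stand 13 mm farther back than shut.
Start: joints at [1.081, 0.477, 0.022, 1.555, -0.011, 1.109, -0.083], TCP at [0.252, -0.626, 0.231] pointing down, gripper open.
Joint ranges: [-2.96, 2.96], [-0.34, 2.1], [-1.41, 1.46], [0.24, 2.44], [-1.37, 4.51], [0.17, 1.92], [-2.96, 2.96]. Speed limits (rad/s): [2.39, 2.39, 3.14, 3.14, 3.14, 3.14, 3.14].

INTERFACE

Orientations are given as a rotation vector (axis times angle).
In Python, from bench import r gives the robot as it stands. The module is installed in compiled form; this text tells all that it offers.
- The arm moves only by the tool apply_moves, never from a script. Its argument "rows" is a list of rows, each a list of 6 numbers: the shift along the tool's x, y, z scaled (see below), then the turn, a rotation vector about the tool's x, y, z scaled (see below). A call has 1 to 5 rows; each row is the pose to reach, as a shift and turn from the pose commanded when the call began, along the tool's axes at that moment; what a row does not reach only later rows make up. The controller multiplies each number of a shift by 0.25 m and each number of a turn by 90 degrees. A row lasts 1/8 s, in which the tool goes at most 62.5 mm and 10.7 degrees, less where a joint would pass 70% of its speed; a pose out of reach is approached as far as the arm can. A call with a number of a shift or a turn outside -1 to 1 is refused whole. A call with a gripper value outside its range is refused whole. "claw" is the opening, from 0 (shut) to 1 (fully open), set as the call begins (left out, the last holds). The fingers move at their own pace and stop on an object; "newtons" is the grip in N (left out, the last holds). Time passes only in rows, so rows that repeat a pose let the fingers close. It gives the time, the measured TCP pose, the force, the opening and the grip force at its end, in the units of the state.
- r.get_obs(): the state, without advancing time (a new reading comes with each control period).
- r.grab_frame(name): name is "scene" or "top" or "wrist"; returns a dict with "pixels" (420x560x3 uint8, red, green, blue), "intrinsics" (3x3 intrinsics, pixels), "eye" and "attitude" of the camera in the world. Camera axes: x right, y up, looking along -z (the intrinsics and any distortion apply to the point x, -y, -z); pixel columns grow to the right and rows downward; lengths in m; the calibration is good to about 2 mm. A picture is of the moment at which its call begins. There is no depth.
- r.hand_in(): hands the job in; it is judged then, once.
Trained networks look in a picture, given as the dict that the camera call returned (one of the last four; its "shot" number tells which), for a name from the list of things; names that differ only in an ending like _2 or _b are one class to them, and where a whole thing is asked for, a point or a joint stands for the part that bears it (a point fixed in the world has none). Each returns a list of dicts, best first, with "conf" (0 to 1); they miss things now and then, are a little off and sometimes report something else, mostly with a low value. They report only what shows in the picture. A call takes as long as a camera call. They do not tell look-alikes from the thing itself.
- r.search_frame(picture, thing): "rect" ([left, top, width, height] in pixels, round what is visible of it).
- r.outline_of(picture, thing): "pixels" (420x560 bool, what is visible of it) and "rect" ([left, top, width, height] in pixels, round what is visible of it).
- r.landmark_of(picture, thing): "point" ([column, row] in pixels: a listed point, or the origin of a listed thing).
The state is a dict: "clock": time; "joints": joint angles; "qvel": joint speeds; "tau": joint torques, N m; "tcp_pos": TCP position; "orientation": TCP orientation; "contact_force": force on the tool from outside, world axes, zero at the start; "moment": the same for the moment, N m; "grip_width": finger opening in m; "gripper_force": force on a finger pad.
Only numpy, scipy, OpenCV 4.12 (cv2) and the standard library are available. Lean on these libraries where they do the work, as an engineer would, in place of code of your own. Each camera call takes 0.05 s, during which the arm holds its last target. There are 200 camera calls.

## Working session

There is one attempt and no reset: what is moved stays moved. The work goes in short steps, Python scripts to look and compute and a tool call to move; the robot and the scene stay as the last step left them, time stands still between calls to the robot, and variables do not carry over. Pictures are saved under pics/ and viewed, at most 10 in all, crops included, and the job is handed in when it is done.

Besides the shell and the picture viewer there is one more tool, called after "Call:" by a JSON object that holds its "api" and its "payload". apply_moves: Moves the arm, as the interface text tells. Its arguments: {"type":"object","properties":{"rows":{"type":"array","items":{"type":"array","items":{"type":"number"}}},"claw":{"type":"number"},"newtons":{"type":"number"}},"required":["rows"]}

```bash
mkdir -p pics
cat > h.py <<'E'
import numpy as np, cv2
from scipy.spatial.transform import Rotation as R
from bench import r
def ray(f,p):
    K=np.array(f["intrinsics"]); d=np.linalg.solve(K,[p[0],p[1],1.]); d=np.array([d[0],-d[1],-d[2]])
    A=np.array(f["attitude"]); A=A if A.shape==(3,3) else R.from_rotvec(A).as_matrix()
    return np.array(f["eye"]),A@d
def atz(f,p,z):
    e,d=ray(f,p); return e+d*(z-e[2])/d[2]
def proj(f,X):
    A=np.array(f["attitude"]); A=A if A.shape==(3,3) else R.from_rotvec(A).as_matrix()
    c=A.T@(np.array(X)-np.array(f["eye"])); q=np.array(f["intrinsics"])@[c[0],-c[1],-c[2]]; return q[:2]/q[2]
def tri(obs):
    M=np.zeros((3,3));b=np.zeros(3)
    for f,p in obs:
        e,d=ray(f,p); d=d/np.linalg.norm(d); P=np.eye(3)-np.outer(d,d); M+=P;b+=P@e
    X=np.linalg.solve(M,b); return X,[np.round(proj(f,X)-p,1) for f,p in obs]
def save(f,n): cv2.imwrite("pics/"+n,f["pixels"][:,:,::-1])
E
python3 - <<'E'
from h import *
o=r.get_obs(); print({k:np.round(v,3) for k,v in o.items()})
fs={n:r.grab_frame(n) for n in("scene","top")}
save(fs["scene"],"s0.png");save(fs["top"],"t0.png")
for n,f in fs.items():
    print(n,np.round(f["eye"],3),np.array(f["attitude"]).shape, {k:v for k,v in f.items() if k not in("pixels","attitude","eye")})
for t in ["reader","stop_face","pivot","tile","foot","knob","start_top","leaf","jar","reagent","beaker","spare_tiles"]:
    L={n:r.landmark_of(f,t) for n,f in fs.items()}
    print(t,{n:[(np.round(d["point"],1).tolist(),round(d["conf"],2)) for d in l[:3]] for n,l in L.items()})
    if L["scene"] and L["top"]:
        X,e=tri([(fs[n],L[n][0]["point"]) for n in fs]); print("   ",np.round(X,4),[x.tolist() for x in e])
E
```

```text
{'clock': np.float64(0.0), 'joints': array([ 1.081,  0.478,  0.022,  1.556, -0.012,  1.109, -0.083]), 'qvel': array([ 0.001,  0.002, -0.001, -0.001,  0.001, -0.002,  0.   ]), 'tau': array([ 0.0000e+00, -5.9646e+01,  1.6080e+00, -2.8120e+01,  1.3000e-02,
        1.0000e-02,  0.0000e+00]), 'tcp_pos': array([ 0.251, -0.626,  0.23 ]), 'orientation': array([-3.083e+00, -5.960e-01,  1.000e-03]), 'contact_force': array([-0.467,  0.316, -0.056]), 'moment': array([ 0.029, -0.002,  0.002]), 'gripper_force': np.float64(0.0), 'grip_width': np.float64(0.086)}
scene [ 0.924 -0.47   0.868] (3,) {'intrinsics': array([[420.13869408,   0.        , 279.46534586],
       [  0.        , 420.13869408, 214.57334837],
       [  0.        ,   0.        ,   1.        ]]), 'shot': 1}
top [ 0.285 -0.015  1.172] (3,) {'intrinsics': array([[505.81481117,   0.        , 281.96290831],
       [  0.        , 505.81481117, 211.63063758],
       [  0.        ,   0.        ,   1.        ]]), 'shot': 2}
reader {'scene': [([267.1, 237.6], 0.76)], 'top': [([301.5, 216.2], 0.72), ([141.2, 243.9], 0.72), ([308.7, 249.9], 0.5
[... 1006 characters left out ...]
1] [[-50.7, 4.0], [-29.4, -45.8]]
leaf {'scene': [([236.9, 216.6], 0.76)], 'top': [([311.3, 247.4], 0.95)]}
    [ 0.4462 -0.0566  0.0744] [[0.4, -0.1], [0.3, 0.3]]
jar {'scene': [([153.7, 288.7], 0.68)], 'top': [([406.0, 284.6], 0.66)]}
    [ 0.3926 -0.2896 -0.0129] [[2.1, -0.4], [1.8, 1.2]]
reagent {'scene': [([308.3, 364.4], 0.63)], 'top': [([387.0, 122.4], 0.77)]}
    [ 0.7804 -0.2128  0.0136] [[-0.7, 0.2], [-0.5, -0.4]]
beaker {'scene': [([405.2, 242.3], 0.86)], 'top': [([223.2, 113.2], 0.87)]}
    [ 0.7778  0.1934 -0.0112] [[-1.8, 0.5], [-1.1, -1.5]]
spare_tiles {'scene': [([358.4, 301.7], 0.89)], 'top': [([310.6, 119.6], 0.87)]}
    [ 0.7782 -0.0255 -0.002 ] [[-1.9, 0.5], [-1.1, -1.4]]
```

View pics/s0.png

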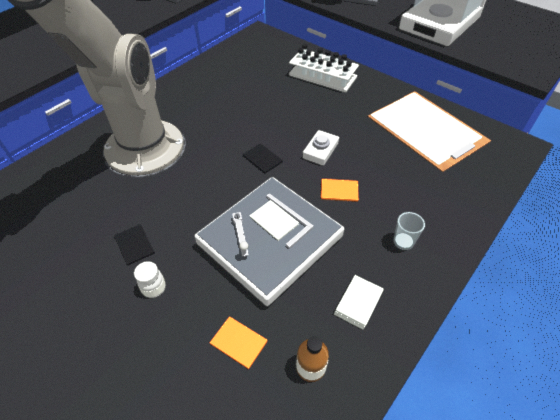

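View pics/t0.png

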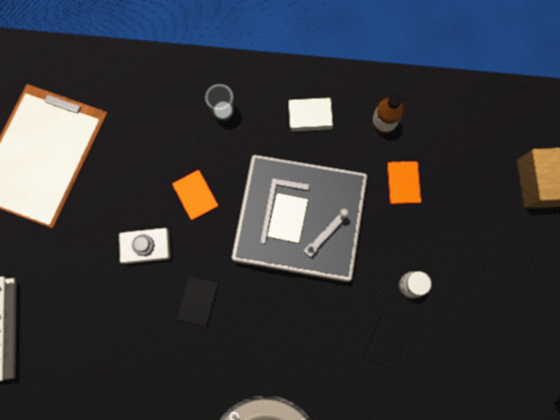

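Scene: the white tile sits on the deck at (288,218) in top and (274,221) in scene, by the rail and inside the L. The orange and black flat pieces and the spare stack at (310,115) are not on the reader. The trigger box is left at (143,244), and the knob is at (344,212).

```bash
cat >> h.py <<'E'
def quad(m):
    m=m.astype(np.uint8); c=max(cv2.findContours(m,0,1)[0],key=cv2.contourArea); h=cv2.convexHull(c)
    for e in np.arange(.01,.15,.003):
        a=cv2.approxPolyDP(h,e*cv2.arcLength(h,True),True)
        if len(a)<=4: return a[:,0].astype(float)
E
python3 - <<'E'
from h import *
from scipy.optimize import least_squares
fs={n:r.grab_frame(n) for n in("scene","top")}
for t in ["reader","tile"]:
  for n,f in fs.items():
    for d in r.outline_of(f,t)[:4]:
        print(t,n,round(d["conf"],2),d["rect"],quad(d["pixels"]).tolist())
t=fs["top"]
for n,f in fs.items():
  for k in ["start_top","knob","foot","pivot","stop_face"]: print(n,k,[(np.round(d["point"],1).tolist(),round(d["conf"],2)) for d in r.landmark_of(f,k)], [(np.round(d["rect"]).tolist(),round(d["conf"],2)) for d in r.search_frame(f,k)[:3]] if k in("start_top","knob") else "")
for n,box in(("top",(225,145,375,290)),("scene",(190,170,350,310))):
    x0,y0,x1,y1=box; c=fs[n]["pixels"][y0:y1,x0:x1,::-1]; cv2.imwrite(f"pics/c_{n}.png",cv2.resize(c,None,fx=4,fy=4,interpolation=cv2.INTER_CUBIC))
a=cv2.imread("pics/c_top.png");b=cv2.imread("pics/c_scene.png")
w=np.zeros((580,1240,3),np.uint8); w[:580,:600]=a; w[:560,600:]=b[:, :640]; cv2.imwrite("pics/both.png",cv2.resize(a,(600,580)))
E
```

```text
reader scene 0.77 [193.2, 175.2, 150.1, 128.6] [[274.0, 178.0], [342.0, 232.0], [265.0, 304.0], [195.0, 236.0]]
reader top 0.74 [232.3, 155.0, 134.9, 128.1] [[253.0, 155.0], [365.0, 176.0], [349.0, 280.0], [232.0, 259.0]]
tile scene 0.86 [251.3, 205.0, 47.7, 35.5] [[269.0, 201.0], [298.0, 222.0], [278.0, 239.0], [251.0, 217.0]]
tile scene 0.84 [210.1, 321.7, 51.9, 47.7] [[229.0, 318.0], [265.0, 340.0], [248.0, 368.0], [211.0, 343.0]]
tile scene 0.74 [319.2, 176.6, 37.8, 26.3] [[323.0, 180.0], [356.0, 181.0], [357.0, 199.0], [323.0, 198.0]]
tile scene 0.61 [114.0, 228.9, 40.8, 35.3] [[140.0, 225.0], [153.0, 252.0], [127.0, 263.0], [115.0, 236.0]]
tile top 0.84 [177.9, 169.3, 38.5, 48.8] [[198.0, 171.0], [216.0, 205.0], [191.0, 218.0], [174.0, 183.0]]
tile top 0.75 [134.5, 240.1, 14.8, 13.7] [[137.0, 237.0], [147.0, 240.0], [144.0, 250.0], [134.0, 247.0]]
tile top 0.71 [177.9, 277.2, 40.4, 49.1] [[188.0, 276.0], [216.0, 283.0], [205.0, 325.0], [177.0, 318.0]]
tile top 0.69 [366.6, 316.2, 40.0, 54.7] [[381.0, 316.0], [407.0, 328.0], [392.0, 367.0], [365.0, 355.0]]
scene start_top [([322.1, 138.5], 0.54)] [([320.0, 136.0, 7.0, 8.0], 0.63), ([230.0, 215.0, 18.0, 42.0], 0.47)]
scene knob [([241.4, 245.7], 0.76)] [([235.0, 215.0, 15.0, 43.0], 0.56), ([134.0, 261.0, 29.0, 36.0], 0.53)]
scene foot [([243.5, 256.9], 0.79)] 
scene pivot [([238.6, 218.2], 0.92)] 
scene stop_face [([296.7, 234.8], 0.64)] 
top start_top [([141.5, 241.7], 0.57)] [([134.0, 234.0, 12.0, 16.0], 0.72), ([397.0, 274.0, 30.0, 24.0], 0.38)]
top knob [([344.8, 212.2], 0.88)] [([312.0, 207.0, 32.0, 44.0], 0.67)]
top foot [([344.0, 215.4], 0.55), ([291.6, 188.1], 0.51)] 
top pivot [([308.2, 250.9], 0.95)] 
top stop_face [([288.8, 185.6], 0.56), ([385.1, 121.8], 0.47)]
```

View pics/both.png

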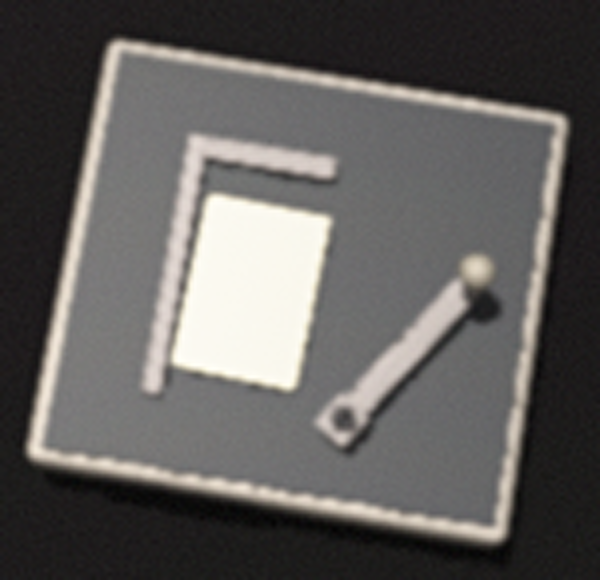

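The crop shows the white tile inside the L of rail and stop, 8 px short of the stop. The knob is at crop (477,270), so (344.3,212.5) in the picture. The reader's corners are clear.

```bash
cat > fit.py <<'E'
from h import *
from scipy.optimize import least_squares
def rd(p): # x,y,lift,yaw
    c,s=np.cos(p[3]),np.sin(p[3]); return lambda q: np.array([p[0]+c*q[0]-s*q[1],p[1]+s*q[0]+c*q[1],p[2]+q[2]])
if __name__=="__main__":
    S=r.grab_frame("scene");T=r.grab_frame("top"); z=.045
    obs=[(T,(253.7,155.3),(.125,.135,z)),(T,(367,174.5),(.125,-.135,z)),(T,(350.7,280.7),(-.125,-.135,z)),(T,(232,260),(-.125,.135,z)),
     (S,(274,179),(-.125,.135,z)),(S,(196.5,236),(-.125,-.135,z)),(S,(296,236),(.06,.03,.049)),(S,(238.8,219),(-.075,-.035,.06)),
     (T,(310.5,249.5),(-.075,-.035,.06)),(T,(291,187),(.06,.03,.049))]
    f=lambda p: np.concatenate([(proj(F,rd(p)(q))-u) for F,u,q in obs])
    s=least_squares(f,[.52,-.03,.006,-.15],loss="soft_l1"); p=s.x; print(np.round(p,4)); print(np.round(s.fun.reshape(-1,2),1).tolist())
    # scan lift bounded
    np.save("p.npy",p); W=rd(p); zd=p[2]+.045
    print("pivot",W((-.075,-.035,z)),"stop",W((.06,.03,z)))
    tc=[(278.3,193.3),(308,198.3),(298.5,242.5),(267.5,236.7)]
    tw=np.array([atz(T,u,zd+.008) for u in tc]); tc_=tw.mean(0); print("tile",np.round(tw,4).tolist(),tc_)
    c,s_=np.cos(p[3]),np.sin(p[3]); M=np.array([[c,s_],[-s_,c]])
    print("tile in reader",np.round((tw[:,:2]-p[:2])@M.T,4).tolist())
    k=atz(T,(344.3,212.5),zd+.0435); kr=M@(k[:2]-p[:2]); print("knob",k,kr,"ang",np.arctan2(kr[1]+.035,kr[0]+.075),np.hypot(kr[1]+.035,kr[0]+.075))
    print("start",atz(T,(142,243),.034),atz(S,(321.5,137),.034))
E
python3 fit.py
```

```text
[ 0.5216 -0.0252 -0.0037 -0.0798]
[[-1.1, -1.0], [-0.3, -0.4], [-0.4, -0.0], [-0.8, -1.1], [-1.5, -1.6], [-2.7, 0.0], [0.5, 2.4], [-0.9, 1.0], [-0.5, 0.2], [0.9, 1.0]]
pivot [ 0.44406653 -0.05412374  0.04127136] stop [ 5.83817063e-01 -8.86723168e-05  4.12713623e-02]
tile [[0.5672, 0.0295, 0.0493], [0.5623, -0.0392, 0.0493], [0.4586, -0.0272, 0.0493], [0.4648, 0.0433, 0.0493]] [0.51322476 0.0016227  0.04927136]
tile in reader [[0.0411, 0.0582], [0.0416, -0.0107], [-0.0626, -0.007], [-0.0621, 0.0638]]
knob [ 0.52948233 -0.12062274  0.08477136] [ 0.01544348 -0.09448068] ang -0.5817383601841637 0.10824959563208117
start [0.42418059 0.32680122 0.034     ] [0.4095293  0.34198642 0.034     ]
```

```bash
cat >> h.py <<'E'
def go(t,ang,tilt=None):
    "units of the move from the present measured pose to TCP t, tool x at world angle ang, tool down"
    o=r.get_obs(); A=R.from_rotvec(o["orientation"]); c,s=np.cos(ang),np.sin(ang)
    B=R.from_matrix(np.array([[c,s,0],[s,-c,0],[0,0,-1.]]))
    d=A.inv().apply(np.array(t)-o["tcp_pos"])/.25; w=(A.inv()*B).as_rotvec()/(np.pi/2)
    return np.round(np.r_[d,w],3).tolist()
def st():
    o=r.get_obs(); A=R.from_rotvec(o["orientation"]).as_matrix()
    print("t",round(float(o["clock"]),2),"tcp",np.round(o["tcp_pos"],4),"ang",round(float(np.arctan2(A[1,0],A[0,0])),3),"z",np.round(A[:,2],3),"F",np.round(o["contact_force"],2),"w",round(float(o["grip_width"]),4),"g",float(o["gripper_force"]))
E
python3 -c "
from h import *
st();print(go((.5,-.03,.30),-.08))"
```

```text
t 2.4 tcp [ 0.2515 -0.6264  0.2313] ang 0.382 z [ 0. -0. -1.] F [-0.34  0.26 -0.42] w 0.0855 g 0.0
[1.811, -1.844, -0.275, 0.0, -0.0, 0.294]
```

Call:
{"api": "apply_moves", "payload": {"rows": [[0.25,-0.25,-0.1,0,0,0],[0.45,-0.45,-0.14,0,0,0],[0.6,-0.6,-0.2,0,0,0],[0.75,-0.75,-0.25,0,0,0],[0.9,-0.92,-0.27,0,0,0]], "claw": 0}}

```text
clock: 3.02
tcp_pos: [0.3698, -0.343, 0.2977]
orientation: [3.083, 0.596, 0.002]
contact_force: [1.8, 0.1, 0.3]
grip_width: -0.0002
gripper_force: 0.0
```

Call:
{"api": "apply_moves", "payload": {"rows": [[0.18,-0.18,0,0,0,0],[0.35,-0.35,0,0,0,0.1],[0.55,-0.55,0,0,0,0.2],[0.75,-0.75,0,0,0,0.294],[0.9,-0.92,0,0,0,0.294]]}}

```text
clock: 3.65
tcp_pos: [0.4843, -0.0679, 0.297]
orientation: [3.138, -0.13, 0.002]
contact_force: [0.9, -0.6, -0.3]
grip_width: 0.0005
gripper_force: 0.0
```

```bash
python3 -c "
from h import *
st();w=r.grab_frame('wrist');save(w,'w0.png');print(w['eye'],R.from_rotvec(w['attitude']).as_matrix().round(2).tolist());print(go((.5,-.03,.30),-.08))
W=__import__('fit').rd(np.load('p.npy'));print(proj(w,W((-.075,-.035,.045))),proj(w,W((.06,.03,.045))))
for k in ['pivot','stop_face','knob','foot','tile']: print(k,[(np.round(d['point'],1).tolist(),round(d['conf'],2)) for d in r.landmark_of(w,k)])"
```

```text
t 3.65 tcp [ 0.4843 -0.0679  0.297 ] ang -0.083 z [ 0.001 -0.001 -1.   ] F [ 0.9  -0.64 -0.27] w 0.0005 g 0.0
[ 0.56729816 -0.07589883  0.43926586] [[-0.08, 0.94, 0.32], [-1.0, -0.08, -0.03], [0.0, -0.32, 0.95]]
[0.045, -0.115, -0.01, -0.003, -0.002, 0.006]
[269.10854153 200.62143349] [210.24313399  86.84037439]
pivot [([268.6, 204.5], 0.86)]
stop_face [([207.5, 86.4], 0.81)]
knob [([321.3, 132.3], 0.76), ([266.1, 208.0], 0.29)]
foot [([320.6, 128.8], 0.81)]
tile [([214.0, 153.1], 0.98), ([41.5, 125.4], 0.86), ([407.4, 295.5], 0.79), ([432.0, 19.6], 0.69), ([117.0, 286.8], 0.6)]
```

View pics/w0.png

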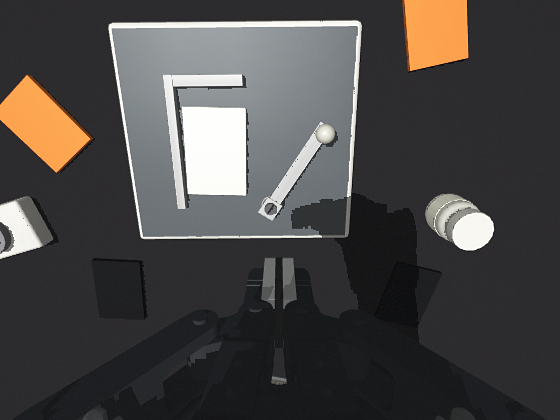

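Wrist view: reader corners at (109,25), (361,22), (348,237) and (142,238), pivot (270,209), knob ball (325,133). The tile spans (182,107) to (246,195), short of the stop.

```bash
cat > fit2.py <<'E'
from fit import *
w=r.grab_frame("wrist"); z=.045
obs=[(w,(109.5,25),(.125,.135,z)),(w,(360.5,22.5),(.125,-.135,z)),(w,(347.5,236.5),(-.125,-.135,z)),(w,(142.5,237.5),(-.125,.135,z))]
for nm,o in(("w",obs),):
    s=least_squares(lambda p:np.concatenate([(proj(F,rd(p)(q))-u) for F,u,q in o]),[.52,-.03,.006,-.08]); p=s.x; print(np.round(p,4),np.round(s.fun,1))
np.save("p.npy",p); W=rd(p); zd=p[2]+.045
c,s_=np.cos(p[3]),np.sin(p[3]); M=np.array([[c,s_],[-s_,c]]); inr=lambda X:np.round(M@(np.array(X)[:2]-p[:2]),4)
print("tile",[inr(atz(w,u,zd+.008)).tolist() for u in[(183,107),(246.5,108),(246.5,195),(187.5,195)]])
print("stop",inr(atz(w,(208,86),zd+.0)), "pivot",inr(atz(w,(270,209),zd+.018)))
k=atz(w,(325.5,132.5),zd+.0435); kr=inr(k); print("knob",k,kr,np.arctan2(kr[1]+.035,kr[0]+.075),np.hypot(kr[1]+.035,kr[0]+.075))
print("push start",W((-.085,.03,z)))
E
python3 fit2.py
```

```text
[ 0.519  -0.0292 -0.0068 -0.072 ] [ 0.3 -0.1  0.1 -0.1 -0.3 -0.3 -0.1  0.5]
tile [[0.04, 0.0625], [0.0382, -0.0096], [-0.0649, -0.0055], [-0.0642, 0.0675]]
stop [0.0623 0.034 ] pivot [-0.08   -0.0345]
knob [ 0.52586097 -0.12538867  0.08174923] [ 0.0138 -0.0954] -0.5972998563179999 0.10739459949178076
push start [0.4363734  0.0068382  0.03824923]
```

```bash
python3 -c "
from fit import *
p=np.load('p.npy');W=rd(p);t=W((-.092,.032,0));t[2]=.08;print(t,go(t,-.072))"
```

```text
[0.42953536 0.00933646 0.08      ] [-0.24, -0.303, 0.866, 0.0, 0.0, -0.007]
```

Call:
{"api": "apply_moves", "payload": {"rows": [[-0.12,-0.15,0.2,0,0,0],[-0.24,-0.3,0.4,0,0,0],[-0.24,-0.303,0.6,0,0,0],[-0.24,-0.303,0.75,0,0,0],[-0.24,-0.303,0.866,0,0,-0.007]]}}

```text
clock: 4.62
tcp_pos: [0.4293, 0.0095, 0.0787]
orientation: [3.139, -0.112, -0.002]
contact_force: [0.2, -0.5, 0.1]
grip_width: 0.0
gripper_force: 0.0
```

Call:
{"api": "apply_moves", "payload": {"rows": [[0,0,0,0,0,0],[0,0,0.02,0,0,0],[0,0,0.04,0,0,0],[0,0,0.05,0,0,0],[0,0,0.05,0,0,0]]}}

```text
clock: 5.25
tcp_pos: [0.4301, 0.011, 0.0678]
orientation: [3.14, -0.109, 0.001]
contact_force: [0.1, -0.8, -0.2]
grip_width: -0.0001
gripper_force: 0.0
```

```bash
python3 -c "
from h import *
st();w=r.grab_frame('wrist');save(w,'w1.png')"
```

```text
t 5.25 tcp [0.4301 0.011  0.0678] ang -0.069 z [ 0. -0. -1.] F [ 0.05 -0.81 -0.19] w -0.0001 g 0.0
```

View pics/w1.png

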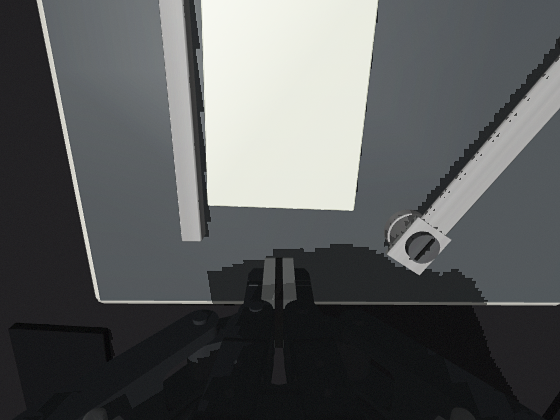

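The fingers (column 280) are lined up with the middle of the tile's near edge, which runs from (207,206) to (355,210).

```bash
python3 -c "
from h import *
w=r.grab_frame('wrist')
for z in(.05,.055,.06,.065): a,b=atz(w,(207.5,206.5),z),atz(w,(355,210.5),z); print(z,a.round(4),b.round(4),np.linalg.norm(a-b).round(4))"
```

```text
0.05 [0.4625 0.0439 0.05  ] [ 0.4552 -0.0312  0.05  ] 0.0754
0.055 [0.4641 0.0427 0.055 ] [ 0.457  -0.0301  0.055 ] 0.0731
0.06 [0.4657 0.0414 0.06  ] [ 0.4588 -0.029   0.06  ] 0.0707
0.065 [0.4673 0.0402 0.065 ] [ 0.4606 -0.0279  0.065 ] 0.0684
```

Call:
{"api": "apply_moves", "payload": {"rows": [[0,0,0.01,0,0,0],[0,0,0.02,0,0,0],[0,0,0.03,0,0,0],[0,0,0.034,0,0,0],[0,0,0.034,0,0,0]]}}

```text
clock: 5.98
tcp_pos: [0.4299, 0.0111, 0.059]
orientation: [-3.14, 0.108, 0.0]
contact_force: [1.0, 0.0, 0.5]
grip_width: 0.0001
gripper_force: 0.0
```

Call:
{"api": "apply_moves", "payload": {"rows": [[0,0,0.004,0,0,0],[0,0,0.008,0,0,0],[0,0,0.01,0,0,0],[0,0,0.012,0,0,0],[0,0,0.012,0,0,0]]}}

```text
clock: 6.6
tcp_pos: [0.43, 0.011, 0.0561]
orientation: [3.14, -0.108, -0.0]
contact_force: [0.2, -0.0, 0.1]
grip_width: -0.0001
gripper_force: 0.0
```

Call:
{"api": "apply_moves", "payload": {"rows": [[0,0,0.002,0,0,0],[0,0,0.004,0,0,0],[0,0,0.004,0,0,0]]}}

```text
clock: 6.98
tcp_pos: [0.43, 0.011, 0.0551]
orientation: [3.14, -0.108, -0.0]
contact_force: [0.1, -0.2, 0.7]
grip_width: 0.0001
gripper_force: 0.0
```

Call:
{"api": "apply_moves", "payload": {"rows": [[0,0,0.002,0,0,0],[0,0,0.004,0,0,0],[0,0,0.004,0,0,0]]}}

```text
clock: 7.35
tcp_pos: [0.4299, 0.011, 0.0541]
orientation: [3.14, -0.108, -0.0]
contact_force: [0.0, -0.0, -0.1]
grip_width: 0.0001
gripper_force: 0.0
```

Call:
{"api": "apply_moves", "payload": {"rows": [[0,0,0.002,0,0,0],[0,0,0.004,0,0,0],[0,0,0.004,0,0,0]]}}

```text
clock: 7.72
tcp_pos: [0.43, 0.0111, 0.054]
orientation: [3.139, -0.108, 0.0]
contact_force: [-3.6, -1.0, 14.5]
grip_width: 0.0001
gripper_force: 7.3
```

Call:
{"api": "apply_moves", "payload": {"rows": [[0,0,0.002,0,0,0],[0,0,0.004,0,0,0],[0,0,0.004,0,0,0]]}}

```text
clock: 8.1
tcp_pos: [0.43, 0.011, 0.0539]
orientation: [3.138, -0.108, 0.0]
contact_force: [-9.0, -0.5, 31.4]
grip_width: -0.0001
gripper_force: 15.3
```

Call:
{"api": "apply_moves", "payload": {"rows": [[0,0,-0.02,0,0,0],[0,0,-0.02,0,0,0],[0.03,0,-0.02,0,0,0],[0.055,0,-0.02,0,0,0],[0.06,0,-0.02,0,0,0]]}}

```text
clock: 8.72
tcp_pos: [0.4457, 0.01, 0.057]
orientation: [-3.139, 0.109, -0.0]
contact_force: [0.3, -0.2, -0.4]
grip_width: 0.0002
gripper_force: 0.0
```

Call:
{"api": "apply_moves", "payload": {"rows": [[0.006,0,0,0,0,0],[0.012,0,0,0,0,0],[0.018,0,0,0,0,0],[0.024,0,0,0,0,0],[0.03,0,0,0,0,0]]}}

```text
clock: 9.35
tcp_pos: [0.4522, 0.0094, 0.0571]
orientation: [3.14, -0.108, -0.001]
contact_force: [-1.6, -0.5, -0.8]
grip_width: -0.0001
gripper_force: 0.5
```

Call:
{"api": "apply_moves", "payload": {"rows": [[0.006,0,0,0,0,0],[0.012,0,0,0,0,0],[0.018,0,0,0,0,0],[0.024,0,0,0,0,0],[0.03,0,0,0,0,0]]}}

```text
clock: 9.98
tcp_pos: [0.46, 0.009, 0.0571]
orientation: [3.14, -0.108, 0.0]
contact_force: [-0.2, 0.3, 0.2]
grip_width: -0.0
gripper_force: 0.4
```

```bash
python3 -c "
from h import *
st();w=r.grab_frame('wrist');save(w,'w2.png')
for n in('wrist',):
  for d in r.outline_of(w,'tile')[:2]: print(d['conf'],d['rect'])"
```

```text
t 9.97 tcp [0.46   0.009  0.0571] ang -0.069 z [ 0. -0. -1.] F [-0.17  0.32  0.15] w -0.0 g 0.3764839720975033
0.9 [195.3, 11.3, 185.3, 248.2]
0.7 [386.6, 141.5, 173.4, 201.5]
```

View pics/w2.png

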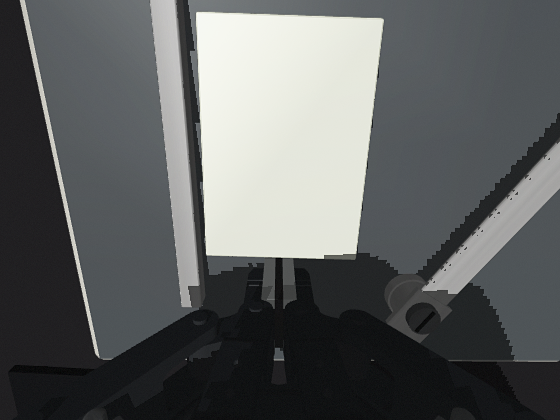

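The fingers sit behind the middle of the near edge (col 280, row 258) and the tile is sliding. I'll carry on slower and check the force.

Call:
{"api": "apply_moves", "payload": {"rows": [[0.005,0,0,0,0,0],[0.01,0,0,0,0,0],[0.015,0,0,0,0,0],[0.02,0,0,0,0,0],[0.025,0,0,0,0,0]]}}

```text
clock: 10.7
tcp_pos: [0.4662, 0.0086, 0.0571]
orientation: [-3.14, 0.108, 0.0]
contact_force: [-0.9, 0.1, 0.9]
grip_width: 0.0
gripper_force: 0.4
```

Call:
{"api": "apply_moves", "payload": {"rows": [[0.002,0,0,0,0,0],[0.004,0,0,0,0,0],[0.006,0,0,0,0,0],[0.008,0,0,0,0,0],[0.01,0,0,0,0,0]]}}

```text
clock: 11.32
tcp_pos: [0.4687, 0.0083, 0.0571]
orientation: [3.14, -0.108, 0.0]
contact_force: [-1.5, -0.2, 0.1]
grip_width: -0.0
gripper_force: 0.4
```

```bash
python3 -c "
from h import *
st();w=r.grab_frame('wrist');s=r.grab_frame('top');save(w,'w3.png')
cv2.imwrite('pics/c3.png',cv2.resize(s['pixels'][145:290,225:375,::-1],None,fx=4,fy=4,interpolation=cv2.INTER_CUBIC))"
```

```text
t 11.32 tcp [0.4687 0.0083 0.0571] ang -0.069 z [ 0. -0. -1.] F [-1.47 -0.18  0.11] w -0.0 g 0.3807353271986358
```

Call:
{"api": "apply_moves", "payload": {"rows": [[0.002,0,0,0,0,0],[0.004,0,0,0,0,0],[0.004,0,0,0,0,0]]}}

```text
clock: 11.8
tcp_pos: [0.4697, 0.0083, 0.0571]
orientation: [-3.14, 0.108, -0.0]
contact_force: [-1.0, 0.2, 0.4]
grip_width: -0.0001
gripper_force: 0.3
```

Call:
{"api": "apply_moves", "payload": {"rows": [[0.002,0,0,0,0,0],[0.002,0,0,0,0,0]]}}

```text
clock: 12.05
tcp_pos: [0.4702, 0.0083, 0.0572]
orientation: [3.14, -0.108, 0.0]
contact_force: [-0.6, -0.0, 0.1]
grip_width: 0.0002
gripper_force: 0.3
```

Call:
{"api": "apply_moves", "payload": {"rows": [[0.002,0,0,0,0,0],[0.004,0,0,0,0,0],[0.004,0,0,0,0,0]]}}

```text
clock: 12.42
tcp_pos: [0.4713, 0.0082, 0.0572]
orientation: [-3.14, 0.108, -0.0]
contact_force: [-0.5, -0.3, 0.4]
grip_width: -0.0
gripper_force: 0.3
```

Call:
{"api": "apply_moves", "payload": {"rows": [[0.002,0,0,0,0,0],[0.002,0,0,0,0,0]]}}

```text
clock: 12.68
tcp_pos: [0.4716, 0.0081, 0.0571]
orientation: [3.14, -0.109, -0.0]
contact_force: [-1.2, -0.9, 0.0]
grip_width: 0.0001
gripper_force: 0.5
```

```bash
python3 -c "
from h import *
st();w=r.grab_frame('wrist');save(w,'w3.png')"
```

```text
t 12.68 tcp [0.4716 0.0081 0.0571] ang -0.069 z [-0. -0. -1.] F [-1.19 -0.94  0.02] w 0.0001 g 0.5110005650203675
```

View pics/w3.png

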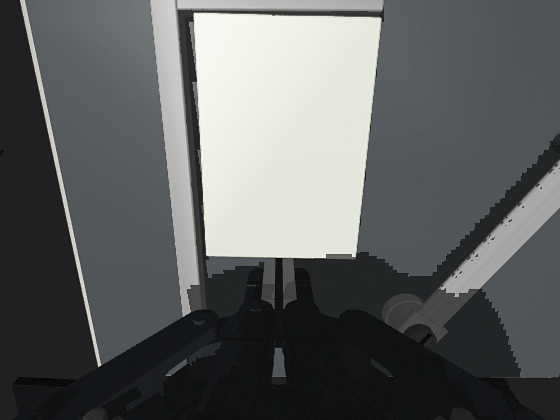

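The far edge (rows 12–17) is almost at the stop's lower line (row 10), with a slight askew gap on the right.

Call:
{"api": "apply_moves", "payload": {"rows": [[0.002,0,0,0,0,0],[0.002,0,0,0,0,0]]}}

```text
clock: 12.98
tcp_pos: [0.4717, 0.0081, 0.057]
orientation: [3.14, -0.108, -0.001]
contact_force: [-3.4, -0.4, 1.7]
grip_width: -0.0001
gripper_force: 1.4
```

Call:
{"api": "apply_moves", "payload": {"rows": [[0.002,0,0,0,0,0],[0.002,0,0,0,0,0]]}}

```text
clock: 13.22
tcp_pos: [0.4718, 0.0081, 0.057]
orientation: [3.139, -0.108, -0.003]
contact_force: [-5.6, -0.8, 2.9]
grip_width: 0.0
gripper_force: 2.6
```

Call:
{"api": "apply_moves", "payload": {"rows": [[0.002,0,0,0,0,0],[0.002,0,0,0,0,0]]}}

```text
clock: 13.48
tcp_pos: [0.4719, 0.008, 0.0569]
orientation: [3.139, -0.108, -0.004]
contact_force: [-6.3, 0.3, 3.6]
grip_width: -0.0001
gripper_force: 3.1
```

```bash
python3 -c "
from h import *
st();w=r.grab_frame('wrist')
c=w['pixels'][0:24,170:400,::-1];d=w['pixels'][235:270,170:400,::-1]
cv2.imwrite('pics/c4.png',cv2.resize(np.vstack([c,d]),None,fx=3.4,fy=8,interpolation=cv2.INTER_NEAREST))"
```

```text
t 13.47 tcp [0.4719 0.008  0.0569] ang -0.069 z [-0.002 -0.    -1.   ] F [-6.3   0.25  3.61] w -0.0001 g 3.1442316889297217
```

View pics/c4.png

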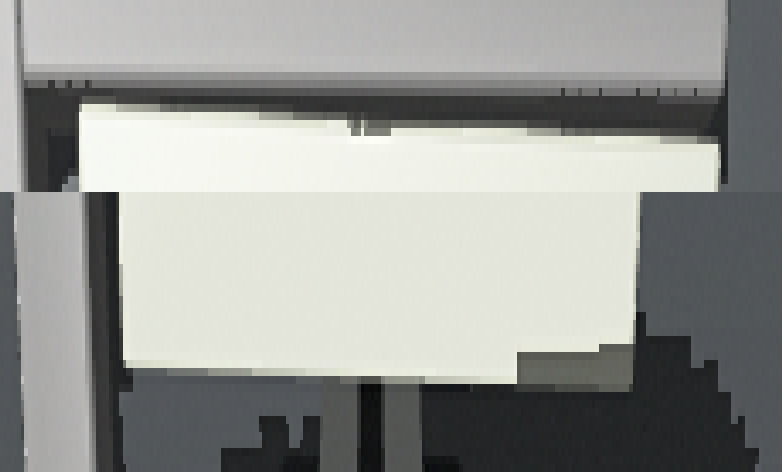

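The tile is still about 0.02 rad askew. The gap to the stop is about 2 px on the left and 5 px on the right. I'll press on gently and watch.

Call:
{"api": "apply_moves", "payload": {"rows": [[0.002,0,0,0,0,0],[0.004,0,0,0,0,0],[0.004,0,0,0,0,0],[0.004,0,0,0,0,0]]}}

```text
clock: 14.02
tcp_pos: [0.4719, 0.0079, 0.0567]
orientation: [3.139, -0.108, -0.006]
contact_force: [-8.9, 0.2, 5.4]
grip_width: 0.0002
gripper_force: 4.2
```

```bash
cat > edge.py <<'E'
from h import *
def edges(w,zt=.062):
    g=w['pixels'].astype(int); m=(g.min(2)>225).astype(np.uint8)
    n,l,s,_=cv2.connectedComponentsWithStats(m); k=1+s[1:,4].argmax(); m=l==k
    cs=np.arange(s[k,0]+12,s[k,0]+s[k,2]-30); far=[np.argmax(m[:,c]) for c in cs]
    st_=[]
    out={}
    P=np.array([atz(w,(c,v),zt) for c,v in zip(cs,far)]); a=np.polyfit(P[:,1],P[:,0],1); out['far']=(-np.arctan(a[0]),)
    rs=np.arange(40,220); 
    for nm,f in(('left',lambda x:np.argmax(x)),('right',lambda x:len(x)-1-np.argmax(x[::-1]))):
        P=np.array([atz(w,(f(m[v]),v),zt) for v in rs]); a=np.polyfit(P[:,0],P[:,1],1); out[nm]=(np.arctan(a[0]),P[:,1].mean())
    return out
if __name__=='__main__':
    st(); w=r.grab_frame('wrist'); print(edges(w))
    q=w['pixels'].astype(int).sum(2); print([q[4:22,c].tolist() for c in(200,285,370)])
    for u in ((175,10),(382,11.5)): print(atz(w,u,.064))
    save(w,'last.png')
E
python3 edge.py
```

```text
t 14.03 tcp [0.4719 0.0079 0.0567] ang -0.069 z [-0.004 -0.001 -1.   ] F [-8.93  0.2   5.41] w 0.0002 g 4.206086529884487
{'far': (np.float64(-0.09774556990523271),), 'left': (np.float64(-0.08504485234323558), np.float64(0.03364937986020937)), 'right': (np.float64(-0.7372733790534141), np.float64(0.007437714025506441))}
[[589, 594, 598, 598, 544, 429, 328, 171, 258, 684, 712, 740, 737, 737, 736, 733, 733, 736], [551, 550, 557, 561, 565, 452, 381, 279, 162, 160, 160, 348, 691, 730, 720, 717, 716, 716], [508, 515, 519, 519, 521, 497, 419, 358, 224, 162, 164, 153, 207, 496, 669, 687, 687, 684]]
[0.58667384 0.03589645 0.064     ]
[ 0.58118467 -0.03785828  0.064     ]
```

Friction at the fingers is holding the tile askew. I'll ease off and shift the fingers a little to −y, which carries the near end round.

Call:
{"api": "apply_moves", "payload": {"rows": [[-0.006,0,0,0,0,0],[-0.006,0.004,0,0,0,0],[-0.006,0.008,0,0,0,0],[-0.006,0.012,0,0,0,0],[-0.006,0.012,0,0,0,0]]}}

```text
clock: 14.7
tcp_pos: [0.4719, 0.0055, 0.0569]
orientation: [-3.139, 0.108, 0.002]
contact_force: [-5.2, 1.5, -1.0]
grip_width: -0.0002
gripper_force: 2.5
```

```bash
python3 edge.py
```

```text
t 14.7 tcp [0.4719 0.0055 0.0569] ang -0.069 z [-0.001  0.    -1.   ] F [-5.19  1.49 -1.03] w -0.0002 g 2.516422098269686
{'far': (np.float64(-0.07627453578247456),), 'left': (np.float64(-0.06231921472381704), np.float64(0.03258355401855933)), 'right': (np.float64(-0.7311305463312333), np.float64(0.005596811287870298))}
[[585, 587, 591, 593, 598, 525, 416, 320, 178, 149, 201, 495, 707, 741, 737, 736, 736, 733], [545, 552, 559, 553, 559, 559, 442, 375, 264, 154, 171, 281, 375, 746, 721, 713, 715, 715], [513, 512, 520, 518, 522, 521, 488, 418, 345, 174, 254, 670, 670, 690, 684, 687, 684, 684]]
[0.58678251 0.0336334  0.064     ]
[ 0.58126263 -0.04041724  0.064     ]
```

```bash
cat > gap.py <<'E'
from h import *
def gap(w):
    g=w['pixels'].astype(float).sum(2); cs=np.arange(205,375,5); S=[];T=[]
    for c in cs:
        col=cv2.GaussianBlur(g[:,c-2:c+3].mean(1)[:,None],(1,3),0)[:60,0]; 
        dk=np.argmin(col[4:30])+4
        S.append(np.interp(-420,-col[max(dk-9,0):dk+1],np.arange(max(dk-9,0),dk+1))); T.append(np.interp(430,col[dk:dk+9],np.arange(dk,dk+9)))
    S,T=np.array(S),np.array(T); a=np.polyfit(cs,S,1);b=np.polyfit(cs,T,1)
    out=[]
    for nm,pf,z in(('stop',a,.064),('tile',b,.062)):
        P=[atz(w,(c,np.polyval(pf,c)),z) for c in(210,370)]; out.append((nm,round(float(-np.arctan((P[0][0]-P[1][0])/(P[0][1]-P[1][1]))),4),np.round([P[0][0],P[1][0]],4).tolist()))
    print(np.round(T-S,1).tolist()); print(out)
if __name__=='__main__':
    st(); gap(r.grab_frame('wrist'))
E
python3 gap.py
```

```text
t 14.75 tcp [0.4719 0.0055 0.0569] ang -0.069 z [-0.001  0.    -1.   ] F [-5.2   0.95 -0.73] w -0.0003 g 2.508027395233512
[4.7, 4.7, 4.6, 4.6, 4.5, 4.4, 4.3, 4.3, 4.3, 4.3, 4.2, 4.2, 4.9, 5.2, 5.3, 5.3, 5.5, 5.5, 5.5, 5.4, 5.1, 4.7, 4.6, 4.6, 4.6, 4.6, 4.6, 4.6, 4.3, 3.8, 3.7, 3.6, 3.5, 3.4]
[('stop', -0.0723, [0.5859, 0.5818]), ('tile', -0.0689, [0.5848, 0.5808])]
```

```bash
python3 -c "
from fit import *
# reader pose from TCP-anchored w0 knob & pivot rays
e=np.array([.56729816,-.07589883,.43926586])
k=e+(np.array([.52586,-.12539,.08175])-e)*(.43927-.0975)/(.43927-.08175)
p=np.load('p.npy');W=rd(p);q=W((-.08,-.0345,.063));q=e+(q-e)*(.43927-.072)/(.43927-q[2])
print(k,q,np.linalg.norm((k-q)[:2]),np.arctan2(*(k-q)[[1,0]])); ang=np.arctan2(*(k-q)[[1,0]])
print(ang,go((k[0],k[1],.17),ang))"
```

```text
[ 0.5276855  -0.12320974  0.09749982] [ 0.44209122 -0.05859641  0.07199983] 0.10724394304192941 -0.6466164335768765
-0.6466164335768765 [0.257, 0.498, -0.453, -0.0, 0.001, 0.368]
```

Call:
{"api": "apply_moves", "payload": {"rows": [[-0.02,0,0,0,0,0],[-0.08,0,0,0,0,0],[-0.08,0,-0.2,0,0,0],[-0.08,0,-0.4,0,0,0],[-0.08,0,-0.44,0,0,0]]}}

```text
clock: 15.42
tcp_pos: [0.4543, 0.0066, 0.1703]
orientation: [3.14, -0.109, 0.011]
contact_force: [-0.4, -0.3, 0.8]
grip_width: 0.0001
gripper_force: 0.0
```

Call:
{"api": "apply_moves", "payload": {"rows": [[0.15,0.2,0,0,0,0.1],[0.3,0.4,0,0,0,0.2],[0.33,0.49,0,0,0,0.3],[0.33,0.498,0,0,0,0.368],[0.33,0.498,0,0,0,0.368]], "claw": 0.6}}

```text
clock: 16.05
tcp_pos: [0.5255, -0.1236, 0.1662]
orientation: [2.978, -0.998, -0.002]
contact_force: [-0.4, -0.7, 0.6]
grip_width: 0.0513
gripper_force: 0.0
```

```bash
python3 -c "
from h import *
st();w=r.grab_frame('wrist');save(w,'w5.png');print(w['eye'])
for k in ['pivot','knob','leaf']: print(k,[(np.round(d['point'],1).tolist(),round(d['conf'],2)) for d in r.landmark_of(w,k)])
for d in r.outline_of(w,'leaf')[:2]: print(d['rect'],d['conf'])
for d in r.landmark_of(w,'knob')[:1]: print(atz(w,d['point'],.0975))"
```

```text
t 16.05 tcp [ 0.5255 -0.1236  0.1662] ang -0.647 z [-0.001 -0.    -1.   ] F [-0.39 -0.73  0.63] w 0.0513 g 0.0
[ 0.59239951 -0.17446034  0.30829701]
pivot [([270.1, 314.3], 0.76)]
knob [([272.5, 225.5], 0.84)]
leaf [([272.6, 326.1], 0.58)]
[257.2, 197.9, 30.4, 143.5] 0.76
[ 0.52746048 -0.12054153  0.0975    ]
```

View pics/w5.png

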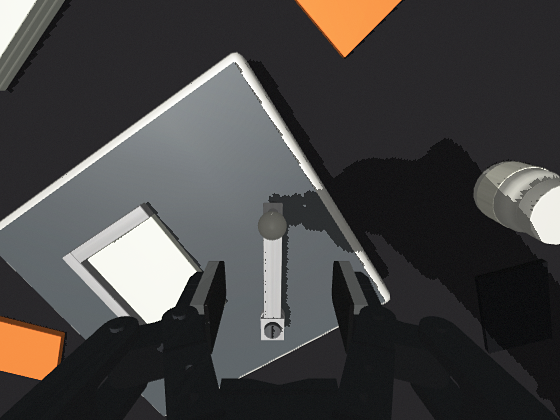

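Knob ball at (272,225), midway between the open fingers at (210) and (350), with the arm along the tool's x. I'll descend.

Call:
{"api": "apply_moves", "payload": {"rows": [[0,-0.014,0.1,0,0,0],[0,-0.014,0.2,0,0,0],[0,-0.014,0.28,0,0,0],[0,-0.014,0.32,0,0,0],[0,-0.014,0.32,0,0,0]], "claw": 0.6}}

```text
clock: 16.98
tcp_pos: [0.528, -0.1205, 0.0868]
orientation: [2.979, -0.998, -0.002]
contact_force: [0.7, -0.4, 0.4]
grip_width: 0.0517
gripper_force: 0.0
```

```bash
python3 -c "
from h import *
st();w=r.grab_frame('wrist');save(w,'w6.png')
for k in ['knob']:
  for d in r.landmark_of(w,k): print(np.round(d['point'],1),d['conf'],atz(w,d['point'],.0975))
print(go((.5275,-.1206,.078),-.647))"
```

```text
t 16.98 tcp [ 0.528  -0.1205  0.0868] ang -0.647 z [-0.001  0.    -1.   ] F [ 0.69 -0.38  0.4 ] w 0.0517 g 0.0
[281.  291.4] 0.95 [ 0.52629994 -0.12105549  0.0975    ]
[-0.004, 0.003, 0.039, -0.0, -0.001, 0.0]
```

Call:
{"api": "apply_moves", "payload": {"rows": [[-0.004,0.002,0.015,0,0,0],[-0.004,0.002,0.03,0,0,0],[-0.004,0.002,0.036,0,0,0],[-0.004,0.002,0.036,0,0,0]]}}

```text
clock: 17.58
tcp_pos: [0.5271, -0.1204, 0.078]
orientation: [2.979, -0.999, -0.0]
contact_force: [-0.5, 0.1, 0.0]
grip_width: 0.0513
gripper_force: 0.0
```

Call:
{"api": "apply_moves", "payload": {"rows": [[0,0,0,0,0,0],[0,0,0,0,0,0],[0,0,0,0,0,0],[0,0,0,0,0,0]], "claw": 0, "newtons": 30}}

```text
clock: 18.08
tcp_pos: [0.5274, -0.1204, 0.0783]
orientation: [-2.979, 0.999, -0.001]
contact_force: [0.5, 0.3, 1.0]
grip_width: 0.018
gripper_force: 29.2
```

```bash
python3 -c "
from h import *
st()"
```

```text
t 18.07 tcp [ 0.5274 -0.1204  0.0783] ang -0.647 z [ 0. -0. -1.] F [0.55 0.31 1.01] w 0.018 g 29.214500784873962
```

Call:
{"api": "apply_moves", "payload": {"rows": [[-0.002,0,-0.01,0,0,0],[-0.005,0,-0.02,0,0,0],[-0.008,0,-0.035,0,0,0],[-0.012,0,-0.048,0,0,0],[-0.012,0,-0.048,0,0,0]]}}

```text
clock: 18.7
tcp_pos: [0.5241, -0.1183, 0.09]
orientation: [2.979, -0.998, -0.002]
contact_force: [0.2, 1.0, -7.8]
grip_width: 0.0178
gripper_force: 29.5
```

```bash
python3 -c "
from h import *
st();w=r.grab_frame('wrist');save(w,'w7.png')
for k in ['knob','pivot','tile','stop_face']:
  for d in r.landmark_of(w,k)[:2]: print(k,np.round(d['point'],1),round(d['conf'],2),atz(w,d['point'],dict(knob=.1095,pivot=.072,tile=.062,stop_face=.058)[k]))
"
```

```text
t 18.7 tcp [ 0.5241 -0.1183  0.09  ] ang -0.647 z [-0.001  0.    -1.   ] F [ 0.21  0.97 -7.83] w 0.0178 g 29.45016324520111
knob [279.2 296.8] 0.9 [ 0.52534114 -0.12006744  0.1095    ]
pivot [274.3 379.6] 0.65 [ 0.45941839 -0.06672464  0.072     ]
tile [122.4 339.8] 0.66 [ 0.53409654 -0.00359725  0.062     ]
stop_face [ 63.9 285.4] 0.94 [ 5.82375344e-01 -4.95474892e-04  5.80000000e-02]
stop_face [276.  244.3] 0.64 [ 0.52695995 -0.11912667  0.058     ]
```

Call:
{"api": "apply_moves", "payload": {"rows": [[-0.001,-0.028,0,0,0,-0.0436],[-0.004,-0.055,0,0,0,-0.0872],[-0.0085,-0.083,0,0,0,-0.1308],[-0.015,-0.11,0,0,0,-0.1744],[-0.0235,-0.136,0,0,0,-0.2177]]}}

```text
clock: 19.58
tcp_pos: [0.5406, -0.0881, 0.09]
orientation: [3.105, -0.475, -0.0]
contact_force: [0.0, 0.4, -7.1]
grip_width: 0.0178
gripper_force: 29.5
```

Call:
{"api": "apply_moves", "payload": {"rows": [[-0.001,-0.028,0,0,0,-0.0436],[-0.004,-0.055,0,0,0,-0.0872],[-0.0085,-0.083,0,0,0,-0.1308],[-0.0085,-0.083,0,0,0,-0.1308],[-0.0085,-0.083,0,0,0,-0.1308]]}}

```text
clock: 20.2
tcp_pos: [0.5452, -0.0677, 0.0903]
orientation: [-3.137, 0.159, -0.001]
contact_force: [1.4, 1.8, -5.8]
grip_width: 0.0175
gripper_force: 29.5
```

```bash
python3 -c "
from h import *
st();w=r.grab_frame('wrist');save(w,'w8.png')
for k in ['knob','pivot','tile','stop_face']:
  for d in r.landmark_of(w,k)[:2]: print(k,np.round(d['point'],1),round(d['conf'],2),atz(w,d['point'],dict(knob=.1095,pivot=.072,tile=.062,stop_face=.058)[k]))
t=r.get_obs()['tcp_pos'];v=t[:2]-[.4438,-.0569];print(np.hypot(*v),np.arctan2(v[1],v[0]))
"
```

```text
t 20.2 tcp [ 0.5452 -0.0677  0.0903] ang -0.101 z [ 0.001  0.    -1.   ] F [ 1.36  1.77 -5.79] w 0.0175 g 29.515821933746338
knob [277.7 299.7] 0.77 [ 0.54507264 -0.06857098  0.1095    ]
pivot [273.4 379. ] 0.62 [ 0.46308035 -0.05746079  0.072     ]
tile [167.7 275.4] 0.75 [ 0.53590599 -0.00294547  0.062     ]
tile [274.5 377.4] 0.56 [ 0.45406053 -0.05708602  0.062     ]
stop_face [149.1 196.1] 0.78 [ 0.58343928 -0.00124024  0.058     ]
0.10195114593739764 -0.10593463158061042
```

Call:
{"api": "apply_moves", "payload": {"rows": [[-0.002,-0.041,0,0,0,-0.064],[-0.008,-0.081,0,0,0,-0.127],[-0.018,-0.121,0,0,0,-0.191],[-0.032,-0.159,0,0,0,-0.255],[-0.046,-0.188,0,0,0,-0.306]]}}

```text
clock: 21.08
tcp_pos: [0.5394, -0.0191, 0.0908]
orientation: [3.084, 0.599, 0.005]
contact_force: [3.2, 1.1, -6.7]
grip_width: 0.0176
gripper_force: 29.6
```

Call:
{"api": "apply_moves", "payload": {"rows": [[0,0,0,0,0,0],[0,0,0,0,0,0],[0,0,0,0,0,0]]}}

```text
clock: 21.45
tcp_pos: [0.5395, -0.0194, 0.0907]
orientation: [-3.085, -0.591, -0.004]
contact_force: [3.8, 3.0, -5.3]
grip_width: 0.018
gripper_force: 29.6
```

```bash
python3 -c "
from h import *
st();w=r.grab_frame('wrist');save(w,'w9.png')
for k in ['knob','foot','tile','stop_face']:
  for d in r.landmark_of(w,k)[:2]: print(k,np.round(d['point'],1),round(d['conf'],2),atz(w,d['point'],dict(knob=.1095,foot=.065,pivot=.072,tile=.062,stop_face=.058)[k]))
t=r.get_obs()['tcp_pos'];v=t[:2]-[.4438,-.0569];print(np.hypot(*v),np.arctan2(v[1],v[0])+.0735)
"
```

```text
t 21.45 tcp [ 0.5395 -0.0194  0.0907] ang 0.379 z [ 0.003  0.001 -1.   ] F [ 3.77  3.01 -5.27] w 0.018 g 29.60359364748001
knob [276.6 294.6] 0.61 [ 0.54115823 -0.01962855  0.1095    ]
tile [243.  245.3] 0.94 [ 0.53514329 -0.00127879  0.062     ]
stop_face [276.5 166.6] 0.79 [ 0.58343517 -0.00255477  0.058     ]
0.10275218173885996 0.44683597281408133
```

View pics/w9.png

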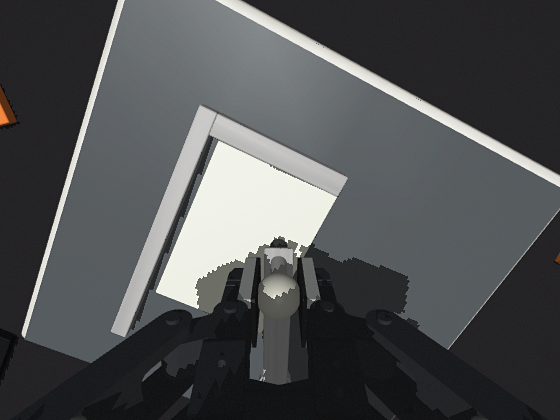

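Picture: the foot end (280,265) is over the tile's edge, and the tile's far edge still lies along the stop with no gap. Next I let it down in small steps, feeling for the tile.

Call:
{"api": "apply_moves", "payload": {"rows": [[0.002,0,0.004,0,0,0],[0.004,0,0.008,0,0,0],[0.006,0,0.012,0,0,0],[0.007,0,0.016,0,0,0],[0.007,0,0.016,0,0,0]]}}

```text
clock: 22.32
tcp_pos: [0.5409, -0.0189, 0.0866]
orientation: [-3.085, -0.592, -0.004]
contact_force: [4.8, 4.4, -4.5]
grip_width: 0.0175
gripper_force: 29.7
```

Call:
{"api": "apply_moves", "payload": {"rows": [[0,0,0.002,0,0,0],[0.001,0,0.004,0,0,0],[0.001,0,0.004,0,0,0]]}}

```text
clock: 22.7
tcp_pos: [0.5412, -0.0188, 0.0857]
orientation: [-3.085, -0.592, -0.004]
contact_force: [5.2, 3.6, -4.4]
grip_width: 0.0177
gripper_force: 29.7
```

Call:
{"api": "apply_moves", "payload": {"rows": [[0,0,0.002,0,0,0],[0.001,0,0.004,0,0,0],[0.001,0,0.004,0,0,0]]}}

```text
clock: 23.08
tcp_pos: [0.5413, -0.0187, 0.0853]
orientation: [3.085, 0.593, 0.004]
contact_force: [2.0, 2.6, 5.1]
grip_width: 0.0179
gripper_force: 30.2
```

Call:
{"api": "apply_moves", "payload": {"rows": [[0.002,0,-0.001,0,0,0],[0.002,0,-0.001,0,0,0],[0.002,0,-0.001,0,0,0]]}}

```text
clock: 23.45
tcp_pos: [0.5413, -0.0187, 0.0852]
orientation: [3.084, 0.594, 0.002]
contact_force: [2.2, 2.8, 6.5]
grip_width: 0.0174
gripper_force: 30.3
```

Call:
{"api": "apply_moves", "payload": {"rows": [[0.0,0,-0.001,0,0,0],[0.0,0,-0.002,0,0,0],[0.0,0,-0.002,0,0,0]]}}

```text
clock: 23.82
tcp_pos: [0.5413, -0.0187, 0.0853]
orientation: [3.084, 0.594, 0.002]
contact_force: [3.7, 1.8, 5.1]
grip_width: 0.0179
gripper_force: 30.2
```

```bash
python3 -c "
from h import *
st()"
```

```text
t 23.82 tcp [ 0.5413 -0.0187  0.0853] ang 0.381 z [ 0.001 -0.    -1.   ] F [3.65 1.78 5.15] w 0.0179 g 30.23236334323883
```

Call:
{"api": "apply_moves", "payload": {"rows": [[0.0,0,-0.002,0,0,0],[0.0,0,-0.002,0,0,0],[0.0,0,-0.002,0,0,0]]}}

```text
clock: 24.2
tcp_pos: [0.5412, -0.0187, 0.0854]
orientation: [3.085, 0.595, 0.002]
contact_force: [5.8, 1.7, 1.8]
grip_width: 0.0178
gripper_force: 30.0
```

Call:
{"api": "apply_moves", "payload": {"rows": [[0,0,0,0,0,0],[0,0,0,0,0,0],[0,0,0,0,0,0]], "claw": 0.35}}

```text
clock: 24.58
tcp_pos: [0.5396, -0.019, 0.0848]
orientation: [3.085, 0.594, -0.003]
contact_force: [-0.9, 0.5, 0.5]
grip_width: 0.0296
gripper_force: 0.0
```

```bash
python3 -c "
from h import *
st();w=r.grab_frame('wrist')
for k in ['knob','foot','tile','stop_face']:
  for d in r.landmark_of(w,k)[:2]: print(k,np.round(d['point'],1),round(d['conf'],2),atz(w,d['point'],dict(knob=.1045,foot=.065,pivot=.072,tile=.062,stop_face=.058)[k]))"
```

```text
t 24.57 tcp [ 0.5396 -0.019   0.0848] ang 0.381 z [-0.002 -0.    -1.   ] F [-0.94  0.5   0.51] w 0.0296 g 0.0
knob [278.7 292.6] 0.65 [ 0.54315717 -0.01944213  0.1045    ]
foot [277.7 246. ] 0.79 [ 0.54591095 -0.01779541  0.065     ]
tile [243.9 246. ] 0.84 [ 0.53769289 -0.0011278   0.062     ]
stop_face [272.3 170.5] 0.81 [ 5.81808326e-01 -3.93328541e-04  5.80000000e-02]
```

Call:
{"api": "apply_moves", "payload": {"rows": [[0,0,0,0,0,0],[0,0,-0.1,0,0,0],[0,0,-0.3,0,0,0],[0,0,-0.5,0,0,0],[0,0,-0.7,0,0,0]], "claw": 0.6}}

```text
clock: 25.45
tcp_pos: [0.5403, -0.0186, 0.262]
orientation: [-3.085, -0.595, 0.0]
contact_force: [1.1, -0.2, -0.4]
grip_width: 0.0509
gripper_force: 0.0
```

```bash
python3 -c "
from h import *
st();w=r.grab_frame('wrist');save(w,'w10.png');S=r.grab_frame('scene');T=r.grab_frame('top')
for k,z in dict(knob=.1045,foot=.062,tile=.062,stop_face=.058).items():
  for d in r.landmark_of(w,k)[:1]: print(k,np.round(d['point'],1),round(d['conf'],2),atz(w,d['point'],z))
for f in(S,T):
  for d in r.landmark_of(f,'start_top')[:2]: print(np.round(d['point'],1),round(d['conf'],2),atz(f,d['point'],.034))
print(go((.38,.29,.26),.38))"
```

```text
t 25.45 tcp [ 0.5403 -0.0186  0.262 ] ang 0.381 z [-0. -0. -1.] F [ 1.12 -0.22 -0.36] w 0.0509 g 0.0
knob [279.6 189.8] 0.67 [ 0.54071118 -0.0213962   0.1045    ]
foot [280.1 173.7] 0.64 [ 0.54631654 -0.01988011  0.062     ]
tile [491.6 168.2] 0.82 [ 0.63452858 -0.22384696  0.062     ]
stop_face [275.6 131.6] 0.95 [5.84613390e-01 5.19238965e-04 5.80000000e-02]
[321.1 137.9] 0.52 [0.41095882 0.33801594 0.034     ]
[139.5 244. ] 0.66 [0.42133859 0.33210377 0.034     ]
[-0.134, -1.384, -0.002, -0.001, 0.001, 0.001]
```

Call:
{"api": "apply_moves", "payload": {"rows": [[-0.01,-0.15,0,0,0,0],[-0.03,-0.3,0,0,0,0],[-0.05,-0.45,0,0,0,0],[-0.07,-0.6,0,0,0,0],[-0.07,-0.69,0,0,0,0]], "claw": 0}}

```text
clock: 26.52
tcp_pos: [0.4587, 0.1367, 0.2597]
orientation: [-3.084, -0.598, 0.002]
contact_force: [-0.6, 0.0, -0.2]
grip_width: 0.0002
gripper_force: 0.0
```

Call:
{"api": "apply_moves", "payload": {"rows": [[-0.01,-0.15,0,0,0,0],[-0.03,-0.3,0,0,0,0],[-0.05,-0.45,0,0,0,0],[-0.07,-0.6,0,0,0,0],[-0.07,-0.69,0,0,0,0]]}}

```text
clock: 27.15
tcp_pos: [0.3782, 0.2901, 0.2598]
orientation: [3.084, 0.599, -0.002]
contact_force: [0.4, 0.3, -0.8]
grip_width: -0.0
gripper_force: 0.0
```

```bash
python3 -c "
from h import *
st();w=r.grab_frame('wrist');save(w,'w11.png')
g=cv2.cvtColor(w['pixels'],cv2.COLOR_RGB2GRAY)
for d in r.landmark_of(w,'start_top')[:2]: print(np.round(d['point'],1),round(d['conf'],2),atz(w,d['point'],.034))
for d in r.search_frame(w,'start_top')[:2]: print('box',np.round(d['rect']),d['conf'])
for d in r.outline_of(w,'start_top')[:2]: print('outl',np.round(d['rect']),d['conf'],d['pixels'].sum(),cv2.minEnclosingCircle(np.argwhere(d['pixels'])[:,::-1].astype(np.float32)))
m=(g>200).astype(np.uint8);n,l,s,c=cv2.connectedComponentsWithStats(m)
print([(s[i].tolist(),c[i].round(1).tolist()) for i in range(1,n) if s[i,4]>400])
x=cv2.HoughCircles(cv2.medianBlur(g,3),cv2.HOUGH_GRADIENT,1,20,param1=120,param2=25,minRadius=10,maxRadius=45);print(x)
E=w['eye'];print(E)"
```

```text
t 27.15 tcp [0.3782 0.2901 0.2598] ang 0.383 z [-0.001 -0.    -1.   ] F [ 0.45  0.26 -0.78] w -0.0 g 0.0
[263.9 127. ] 0.61 [0.41989379 0.3221764  0.034     ]
box [247. 108.  33.  36.] 0.71
outl [249. 107.  33.  37.] 0.97 867 ((263.0, 125.5), 17.241039276123047)
[([357, 0, 73, 93, 5596], [393.6, 41.8]), ([431, 13, 129, 260, 2530], [497.8, 141.1]), ([213, 83, 106, 80, 5727], [263.4, 121.3]), ([506, 126, 54, 76, 702], [534.4, 165.2]), ([539, 145, 21, 40, 433], [552.3, 167.3])]
[[[263.5 125.5  15.2]]]
[0.45583839 0.31975655 0.4018351 ]
```

```bash
python3 -c "
from h import *
print(go((.42,.3225,.10),.383))"
```

```text
[0.201, -0.068, 0.639, 0.0, 0.001, -0.001]
```

Call:
{"api": "apply_moves", "payload": {"rows": [[0.1,-0.04,0.15,0,0,0],[0.201,-0.068,0.3,0,0,0],[0.201,-0.068,0.5,0,0,0],[0.201,-0.068,0.639,0,0,0],[0.201,-0.068,0.639,0,0,0]]}}

```text
clock: 27.98
tcp_pos: [0.4194, 0.3202, 0.098]
orientation: [3.082, 0.592, -0.009]
contact_force: [-0.1, -0.3, 0.2]
grip_width: 0.0001
gripper_force: 0.0
```

```bash
python3 -c "
from h import *
st();w=r.grab_frame('wrist');save(w,'w12.png')
for d in r.landmark_of(w,'start_top')[:2]: print(np.round(d['point'],1),round(d['conf'],2),atz(w,d['point'],.034))
for d in r.outline_of(w,'start_top')[:2]: print('outl',np.round(d['rect']),d['conf'],cv2.minEnclosingCircle(np.argwhere(d['pixels'])[:,::-1].astype(np.float32)))
g=cv2.cvtColor(w['pixels'],cv2.COLOR_RGB2GRAY)
print(cv2.HoughCircles(cv2.medianBlur(g,3),cv2.HOUGH_GRADIENT,1,20,param1=120,param2=25,minRadius=15,maxRadius=80))
x,y=proj(w,(.42,.3225,.034));print(x,y, proj(w,r.get_obs()['tcp_pos']))
m=(g>200).astype(np.uint8);n,l,s,c=cv2.connectedComponentsWithStats(m);print([(s[i].tolist(),c[i].round(1).tolist()) for i in range(1,n) if s[i,4]>800])
"
```

```text
t 27.98 tcp [0.4194 0.3202 0.098 ] ang 0.379 z [-0.005 -0.004 -1.   ] F [-0.09 -0.3   0.22] w 0.0001 g 0.0
[275.2 226.6] 0.95 [0.41867478 0.32029557 0.034     ]
outl [246. 199.  55.  57.] 0.66 ((272.6155700683594, 225.96221923828125), 27.35452651977539)
[[[273.5 219.5  37.6]]]
272.86479188402205 223.76465811054965 [270.34357487 274.37095781]
[([427, 0, 36, 88, 1299], [440.3, 31.5]), ([191, 154, 170, 101, 9002], [266.4, 201.6]), ([247, 205, 52, 47, 1719], [271.6, 226.3])]
```

Call:
{"api": "apply_moves", "payload": {"rows": [[0,0,0.06,0,0,0],[0,0,0.12,0,0,0],[0,0,0.17,0,0,0],[0,0,0.19,0,0,0],[0,0,0.19,0,0,0]]}}

```text
clock: 28.75
tcp_pos: [0.4199, 0.3231, 0.0527]
orientation: [3.084, 0.595, -0.001]
contact_force: [-0.7, -0.3, 0.4]
grip_width: -0.0002
gripper_force: 0.0
```

Call:
{"api": "apply_moves", "payload": {"rows": [[0,0,0.004,0,0,0],[0,0,0.008,0,0,0],[0,0,0.012,0,0,0],[0,0,0.016,0,0,0],[0,0,0.016,0,0,0]]}}

```text
clock: 29.38
tcp_pos: [0.4203, 0.3232, 0.0493]
orientation: [-3.085, -0.595, -0.001]
contact_force: [0.3, -0.1, 1.2]
grip_width: -0.0004
gripper_force: 0.9
```

Call:
{"api": "apply_moves", "payload": {"rows": [[0,0,0.004,0,0,0],[0,0,0.008,0,0,0],[0,0,0.012,0,0,0],[0,0,0.016,0,0,0],[0,0,0.016,0,0,0]]}}

```text
clock: 30.0
tcp_pos: [0.4203, 0.3232, 0.0452]
orientation: [-3.085, -0.595, -0.0]
contact_force: [-0.1, -0.5, 3.8]
grip_width: 0.0002
gripper_force: 2.1
```

```bash
python3 -c "
from h import *
st()"
```

```text
t 30.0 tcp [0.4203 0.3232 0.0452] ang 0.381 z [ 0.  0. -1.] F [-0.14 -0.47  3.85] w 0.0002 g 2.083437144756317
```

Call:
{"api": "apply_moves", "payload": {"rows": [[0,0,0.003,0,0,0],[0,0,0.006,0,0,0],[0,0,0.008,0,0,0],[0,0,0.008,0,0,0]]}}

```text
clock: 30.5
tcp_pos: [0.4203, 0.3232, 0.044]
orientation: [3.084, 0.595, 0.001]
contact_force: [-1.6, -3.1, 13.4]
grip_width: -0.0002
gripper_force: 6.8
```

Call:
{"api": "apply_moves", "payload": {"rows": [[0,0,0.002,0,0,0],[0,0,0.002,0,0,0]]}}

```text
clock: 30.75
tcp_pos: [0.4203, 0.3233, 0.0439]
orientation: [3.084, 0.595, 0.001]
contact_force: [-3.0, -3.2, 18.6]
grip_width: -0.0
gripper_force: 9.2
```

Call:
{"api": "apply_moves", "payload": {"rows": [[0,0,-0.05,0,0,0],[0,0,-0.2,0,0,0],[0,0,-0.4,0,0,0],[0,0,-0.6,0,0,0],[0,0,-0.8,0,0,0]], "claw": 0.6}}

```text
clock: 31.38
tcp_pos: [0.4196, 0.3228, 0.2439]
orientation: [3.085, 0.595, -0.002]
contact_force: [1.3, 0.0, 0.7]
grip_width: 0.051
gripper_force: 0.0
```

Call:
{"api": "apply_moves", "payload": {"rows": [[0,0.15,0,0,0,0],[0,0.3,0,0,0,0],[0,0.5,0,0,0,0],[-0.03,0.65,0,0,0,0],[-0.03,0.75,0,0,0,0]]}}

```text
clock: 32.0
tcp_pos: [0.4827, 0.1439, 0.2422]
orientation: [3.085, 0.592, -0.002]
contact_force: [-0.3, 0.1, 0.2]
grip_width: 0.0511
gripper_force: 0.0
```

Call:
{"api": "apply_moves", "payload": {"rows": [[0,0.2,0,0,0,0],[-0.01,0.4,0,0,0,0],[-0.03,0.55,0.05,0,0,0],[-0.032,0.68,0.1,0,0,0],[-0.032,0.7,0.15,0,0,0]]}}

```text
clock: 32.62
tcp_pos: [0.5406, -0.0217, 0.2041]
orientation: [3.086, 0.588, -0.002]
contact_force: [-0.5, 1.4, -0.7]
grip_width: 0.0514
gripper_force: 0.0
```

```bash
python3 -c "
from h import *
st();w=r.grab_frame('wrist');save(w,'w13.png')
for k,z in dict(knob=.1045,foot=.062,tile=.062,stop_face=.058).items():
  for d in r.landmark_of(w,k)[:1]: print(k,np.round(d['point'],1),round(d['conf'],2),atz(w,d['point'],z))
print(go((.5413,-.0187,.0975),.381))"
```

```text
t 32.62 tcp [ 0.5406 -0.0217  0.2041] ang 0.377 z [-0.001 -0.    -1.   ] F [-0.52  1.41 -0.66] w 0.0514 g 0.0
knob [273.5 210.1] 0.93 [ 0.53895654 -0.02003316  0.1045    ]
foot [273.9 187.5] 0.77 [ 0.5449307  -0.01745363  0.062     ]
tile [40.3 67.7] 0.88 [0.56822464 0.19069001 0.062     ]
stop_face [272.9 139.1] 0.75 [ 0.5836729  -0.00131448  0.058     ]
[0.001, 0.007, 0.432, -0.0, -0.0, 0.002]
```

Call:
{"api": "apply_moves", "payload": {"rows": [[0,0,0.1,0,0,0],[0,0,0.2,0,0,0],[0,0,0.3,0,0,0],[0,0,0.38,0,0,0],[0,0,0.38,0,0,0]]}}

```text
clock: 33.5
tcp_pos: [0.5397, -0.0179, 0.1096]
orientation: [-3.083, -0.598, 0.003]
contact_force: [-0.7, 0.1, 0.7]
grip_width: 0.0512
gripper_force: 0.0
```

```bash
python3 -c "
from h import *
st();w=r.grab_frame('wrist')
for k,z in dict(knob=.1045).items():
  for d in r.landmark_of(w,k)[:1]: print(k,np.round(d['point'],1),round(d['conf'],2),atz(w,d['point'],z))
print(go((.5403,-.0190,.0850),.381))"
```

```text
t 33.5 tcp [ 0.5397 -0.0179  0.1096] ang 0.383 z [-0.002  0.    -1.   ] F [-0.73  0.07  0.71] w 0.0512 g 0.0
knob [280.8 265.5] 0.97 [ 0.54316377 -0.01952539  0.1045    ]
[-0.004, 0.002, 0.105, 0.0, -0.001, 0.001]
```

Call:
{"api": "apply_moves", "payload": {"rows": [[0.006,0.004,0.03,0,0,0],[0.006,0.004,0.06,0,0,0],[0.006,0.004,0.09,0,0,0],[0.006,0.004,0.1,0,0,0],[0.006,0.004,0.1,0,0,0]]}}

```text
clock: 34.22
tcp_pos: [0.5422, -0.0195, 0.0849]
orientation: [-3.085, -0.595, 0.001]
contact_force: [0.4, 0.5, -0.3]
grip_width: 0.0515
gripper_force: 0.0
```

Call:
{"api": "apply_moves", "payload": {"rows": [[0,0,0,0,0,0],[0,0,0,0,0,0],[0,0,0,0,0,0],[0,0,0,0,0,0]], "claw": 0, "newtons": 30}}

```text
clock: 34.72
tcp_pos: [0.5426, -0.0196, 0.0855]
orientation: [3.085, 0.595, 0.001]
contact_force: [-1.2, 0.2, 3.8]
grip_width: 0.0175
gripper_force: 29.2
```

Call:
{"api": "apply_moves", "payload": {"rows": [[0,0,-0.004,0,0,0],[-0.002,0,-0.01,0,0,0],[-0.003,0,-0.016,0,0,0],[-0.005,0,-0.022,0,0,0],[-0.005,0,-0.022,0,0,0]]}}

```text
clock: 35.35
tcp_pos: [0.5408, -0.02, 0.0905]
orientation: [-3.085, -0.595, 0.001]
contact_force: [1.5, 0.7, -6.7]
grip_width: 0.018
gripper_force: 29.4
```

```bash
python3 -c "
from h import *
st();t=r.get_obs()['tcp_pos'];v=t[:2]-[.4438,-.0569];print(np.hypot(*v),np.arctan2(v[1],v[0])+.0735)"
```

```text
t 35.35 tcp [ 0.5408 -0.02    0.0905] ang 0.381 z [-0.001 -0.    -1.   ] F [ 1.55  0.66 -6.72] w 0.018 g 29.389176964759827
0.10378478318135483 0.4367150711200917
```

Call:
{"api": "apply_moves", "payload": {"rows": [[-0.001,0.033,0,0,0,0.051],[-0.005,0.066,0,0,0,0.102],[-0.012,0.099,0,0,0,0.153],[-0.021,0.131,0,0,0,0.204],[-0.033,0.162,0,0,0,0.2546]]}}

```text
clock: 35.98
tcp_pos: [0.547, -0.0607, 0.0898]
orientation: [-3.141, 0.034, 0.005]
contact_force: [-1.5, 1.5, -7.1]
grip_width: 0.0179
gripper_force: 29.4
```

Call:
{"api": "apply_moves", "payload": {"rows": [[-0.001,0.033,0,0,0,0.051],[-0.005,0.066,0,0,0,0.102],[-0.012,0.099,0,0,0,0.153],[-0.021,0.131,0,0,0,0.204],[-0.033,0.162,0,0,0,0.2546]]}}

```text
clock: 36.6
tcp_pos: [0.5367, -0.1005, 0.0893]
orientation: [3.072, -0.656, -0.009]
contact_force: [-2.4, 1.6, -8.5]
grip_width: 0.0177
gripper_force: 29.4
```

Call:
{"api": "apply_moves", "payload": {"rows": [[0,0,0,0,0,0],[0,0,0,0,0,0]]}}

```text
clock: 36.85
tcp_pos: [0.5369, -0.1002, 0.0894]
orientation: [3.073, -0.649, -0.009]
contact_force: [-4.9, 2.2, -9.3]
grip_width: 0.0176
gripper_force: 29.5
```

```bash
python3 -c "
from h import *
st();t=r.get_obs()['tcp_pos'];v=t[:2]-[.4438,-.0569];print(np.hypot(*v),np.arctan2(v[1],v[0])+.0735)"
```

```text
t 36.85 tcp [ 0.5369 -0.1002  0.0894] ang -0.416 z [-0.006  0.001 -1.   ] F [-4.86  2.21 -9.25] w 0.0176 g 29.450199007987976
0.10264121558512421 -0.3615119432742176
```

Call:
{"api": "apply_moves", "payload": {"rows": [[-0.002,0,0.008,0,0,0],[-0.001,0,0.016,0,0,0],[0,0,0.024,0,0,0],[0.001,0,0.03,0,0,0],[0.002,0,0.034,0,0,0]]}}

```text
clock: 37.48
tcp_pos: [0.5394, -0.101, 0.0818]
orientation: [3.073, -0.652, -0.002]
contact_force: [-4.0, 1.6, -6.1]
grip_width: 0.0175
gripper_force: 29.6
```

Call:
{"api": "apply_moves", "payload": {"rows": [[0,0,0.002,0,0,0],[0.001,0,0.004,0,0,0],[0.001,0,0.004,0,0,0]]}}

```text
clock: 37.85
tcp_pos: [0.5396, -0.101, 0.0809]
orientation: [3.073, -0.652, -0.002]
contact_force: [-5.2, 1.0, -5.7]
grip_width: 0.0178
gripper_force: 29.6
```

Call:
{"api": "apply_moves", "payload": {"rows": [[0,0,0.003,0,0,0],[0,0,0.006,0,0,0],[0,0,0.008,0,0,0],[0,0,0.008,0,0,0]]}}

```text
clock: 38.35
tcp_pos: [0.5401, -0.1012, 0.0792]
orientation: [3.073, -0.653, -0.001]
contact_force: [-4.9, 1.2, -4.7]
grip_width: 0.0176
gripper_force: 29.7
```

Call:
{"api": "apply_moves", "payload": {"rows": [[0,0,0.002,0,0,0],[0,0,0.002,0,0,0]]}}

```text
clock: 38.6
tcp_pos: [0.5403, -0.1012, 0.0789]
orientation: [3.073, -0.653, -0.0]
contact_force: [-4.8, 1.3, -3.0]
grip_width: 0.0177
gripper_force: 29.8
```

Call:
{"api": "apply_moves", "payload": {"rows": [[0,0,0.002,0,0,0],[0,0,0.002,0,0,0]]}}

```text
clock: 38.85
tcp_pos: [0.5404, -0.1012, 0.0786]
orientation: [3.073, -0.653, 0.0]
contact_force: [-5.8, 1.7, -1.6]
grip_width: 0.0179
gripper_force: 29.9
```

Call:
{"api": "apply_moves", "payload": {"rows": [[0,0,0.001,0,0,0],[0,0,0.001,0,0,0]]}}

```text
clock: 39.1
tcp_pos: [0.5405, -0.1012, 0.0784]
orientation: [3.073, -0.652, 0.001]
contact_force: [-5.7, 1.1, -1.0]
grip_width: 0.0178
gripper_force: 29.9
```

Down on its rest. Release, rise, and check everything.

Call:
{"api": "apply_moves", "payload": {"rows": [[-0.004,0,0,0,0,0],[-0.004,0,0,0,0,0],[-0.004,0,0,0,0,0],[-0.004,0,0,0,0,0]], "claw": 0.6}}

```text
clock: 39.6
tcp_pos: [0.5399, -0.101, 0.0782]
orientation: [-3.073, 0.653, -0.002]
contact_force: [0.8, -0.5, -0.1]
grip_width: 0.0517
gripper_force: 0.0
```

Call:
{"api": "apply_moves", "payload": {"rows": [[0,0,-0.06,0,0,0],[0,0,-0.2,0,0,0],[0,0,-0.4,0,0,0],[0,0,-0.6,0,0,0],[0,0,-0.8,0,0,0]]}}

```text
clock: 40.22
tcp_pos: [0.5392, -0.1007, 0.2808]
orientation: [-3.073, 0.653, -0.002]
contact_force: [0.9, 0.8, -0.5]
grip_width: 0.051
gripper_force: 0.0
```

Call:
{"api": "apply_moves", "payload": {"rows": [[-0.1,0,0,0,0,-0.1],[-0.2,0,0,0,0,-0.2],[-0.2,0,0,0,0,-0.22],[-0.2,0,0,0,0,-0.22],[-0.2,0,0,0,0,-0.22]]}}

```text
clock: 40.85
tcp_pos: [0.4943, -0.0808, 0.278]
orientation: [-3.139, 0.118, -0.001]
contact_force: [0.1, -0.3, 0.3]
grip_width: 0.0513
gripper_force: 0.0
```

```bash
python3 -c "
from h import *
st();w=r.grab_frame('wrist');save(w,'w14.png')
for k,z in dict(knob=.0975,tile=.062,stop_face=.058,pivot=.072).items():
  for d in r.landmark_of(w,k)[:3]: print(k,np.round(d['point'],1),round(d['conf'],2),atz(w,d['point'],z))
g=w['pixels'].astype(int);m=(g.min(2)>215).astype(np.uint8);n,l,s,c=cv2.connectedComponentsWithStats(m)
for i in range(1,n):
  if s[i,4]>1500:
    mm=(l==i); q=quad(mm); print(s[i].tolist(),np.round([atz(w,u,.062)[:2] for u in q],4).tolist(),q.tolist())
"
```

```text
t 40.85 tcp [ 0.4943 -0.0808  0.278 ] ang -0.075 z [ 0.  0. -1.] F [ 0.1  -0.26  0.34] w 0.0513 g 0.0
knob [293.  135.4] 0.96 [ 0.54076104 -0.09954722  0.0975    ]
tile [429.5  24.7] 0.97 [ 0.63163638 -0.23831496  0.062     ]
tile [ 22.6 131.8] 0.94 [0.56184287 0.1851578  0.062     ]
tile [104.1 301.9] 0.94 [0.34789722 0.14992531 0.062     ]
stop_face [195.   97.4] 0.72 [ 0.58261725 -0.00169948  0.058     ]
stop_face [258.9 217.4] 0.18 [ 0.44528244 -0.05553054  0.058     ]
pivot [258.7 215.5] 0.83 [ 0.45266558 -0.0567851   0.072     ]
[90, 30, 263, 221, 2158] [[0.6318, -0.1638], [0.4608, -0.1496], [0.4172, 0.1063], [0.6506, 0.0884]] [[352.0, 31.0], [340.0, 200.0], [126.0, 250.0], [91.0, 31.0]]
[147, 85, 83, 137, 1720] [[0.5919, -0.038], [0.45, 0.0473], [0.4506, 0.0554], [0.598, 0.0441]] [[228.0, 85.0], [170.0, 221.0], [163.0, 221.0], [147.0, 85.0]]
[164, 97, 71, 93, 5975] [[0.5803, -0.0386], [0.4826, -0.0312], [0.4877, 0.0359], [0.5853, 0.029]] [[230.0, 97.0], [234.0, 189.0], [174.0, 189.0], [164.0, 97.0]]
```

```bash
python3 -c "
from h import *
w=r.grab_frame('wrist');g=w['pixels'].astype(int).sum(2)
for c in(172,185,200,215,226): print(c,g[84:104,c].tolist(), [round(float(atz(w,(c,96.5),.062)[0]),4)])
print((atz(w,(200,97),.062)-atz(w,(200,96),.062))[0])
T=r.grab_frame('top')
for k in ['jar','reagent','beaker','spare_tiles']: print(k,[np.round(d['point'],1).tolist() for d in r.landmark_of(T,k)[:1]])"
```

```text
172 [725, 704, 705, 706, 696, 690, 688, 681, 673, 680, 694, 376, 671, 765, 763, 761, 761, 760, 760, 760] [0.5844]
185 [732, 709, 710, 710, 698, 692, 687, 679, 674, 685, 690, 384, 689, 765, 763, 761, 761, 761, 761, 760] [0.5834]
200 [736, 715, 712, 715, 704, 694, 688, 682, 678, 686, 704, 353, 479, 765, 764, 761, 761, 761, 761, 761] [0.5823]
215 [747, 720, 717, 714, 709, 698, 691, 684, 681, 690, 698, 525, 764, 764, 761, 761, 761, 761, 761, 761] [0.5812]
226 [751, 725, 717, 717, 710, 703, 692, 684, 681, 690, 700, 534, 765, 764, 761, 761, 761, 761, 761, 761] [0.5804]
-0.0009647440953655106
jar [[407.0, 284.0]]
reagent [[384.0, 120.4]]
beaker [[221.3, 109.2]]
spare_tiles [[307.7, 118.4]]
```

```bash
python3 -c "
from h import *
print(r.hand_in())"
```

```text
the job is handed in; nothing more can be done
None
```

I pushed the tile flush to the stop, clipped it and pressed the start button fully, then swung the clip well clear onto the bare deck and handed the job in at about 41 s; the final images show at most about 0.4 mm between tile and stop, and I don't have the judge's result.

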